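# Stand the stirring stick in its slot

## Robot

A 7-joint arm with a two-finger parallel gripper is mounted at the origin on a cart in front of the work surface, level with it; the furniture and walls round the work are solid. World frame = base frame: x ahead of the robot, y to its left, z up, the work surface at z = 0. Lengths are in m, angles in rad, forces in N, time in s.
With the tool pointing down it reaches from about 0.4 to 0.85 m from the base axis. Payload 4.5 kg.
Tool frame: the origin (TCP) lies midway between the tips of the shut fingers; the grasp point (between the pads) lies 19 mm behind it; x points along the fingers, y is the direction in which the jaws open and shut, and the axes are right-handed (so a half turn about x gives the same grasp; the last joint's range is limited). The gripper opens to 88 mm and grips with 3 to 60 N. Pads are 18 mm wide; open, the fingers measure 123 mm over their backs; the gripper's body (75 mm by 187 mm) begins 45 mm behind the grasp point.
Start: joints at [1.206, 0.689, -0.195, 1.565, 0.157, 0.902, -0.215], TCP at [0.243, -0.576, 0.239] pointing down, gripper open.
Joint ranges: [-3.01, 3.01], [-0.46, 2.08], [-1.47, 1.51], [0.13, 2.56], [-1, 4.14], [0.04, 2.09], [-2.66, 2.66]. Speed limits (rad/s): [2.57, 2.57, 3.14, 3.14, 3.14, 3.14, 3.14].

## Interface

Orientations are given as a unit quaternion [x, y, z, w].
In Python, from plant import r gives the robot as it stands.
- The arm moves only by the tool arm_command, never from a script. Its argument "plan" is a list of rows, each a list of 5 numbers: the finger opening in m, from 0 to 0.0881, then the shift along the tool's x, y, z in m, then the turn about the tool's x in rad. In form: [[grip, dx, dy, dz, roll], ...]. A call has 1 to 12 rows; each row shifts and turns the commanded pose from where the row before left it, along the tool's axes as they then stand; what a row does not reach is not made up. A row lasts 1/8 s, in which the tool goes at most 62.5 mm and 10.7 degrees, less where a joint would pass 70% of its speed; a pose out of reach is approached as far as the arm can. A call is refused whole if a number of a shift passes 0.0625 or a number of a turn 0.188, either way. A call with a gripper value outside its range is refused whole. The fingers move at their own pace and stop on an object; "force" is the grip in N (left out, the last holds). Time passes only in rows, so rows that do not move let the fingers close. It gives the time, the measured TCP pose, the force and the opening at its end, in the units of the state.
- r.get_state(): the state, without advancing time (a new reading comes with each control period).
- r.snapshot(name): name is "scene" or "top" or "wrist"; returns (picture, depth): 384x512x3 uint8, red, green, blue; 384x512 float32, m along the optical axis (not along the pixel's ray), 0 where there is no reading.
- r.calibration(name): a dict with "fx", "fy", "cx", "cy" (pixels), "k1" (the pictures are not rectified: a ray, as slopes to the right and down, at radius r is drawn at 1 + k1 r^2 times it, then the intrinsics apply), "eye" and "orientation" of the camera in the world; the wrist camera has in their place "mount" (4x4, takes a point from camera to tool coordinates, whose origin is the TCP and whose axes are the tool frame's). Camera axes: x right, y down, z forward; pixel columns grow to the right and rows downward; lengths in m; the calibration is good to about 2 mm. A picture is of the moment at which its call begins: read the wrist's pose just before it. calibration takes no time and is no camera call.
- r.finish_job(): hands the job in, once; it reports no verdict.
The state is a dict: "clock": time; "q": joint angles; "qd": joint speeds; "joint_torque": joint torques, N m; "tool_pos": TCP position; "eef_rot": TCP orientation; "contact_force": force on the tool from outside, world axes, zero at the start; "moment": the same for the moment, N m; "opening": opening from 0.0 (shut) to 1.0 (fully open).
Only numpy, scipy, OpenCV 4.12 (cv2) and the standard library are available. Lean on these libraries where they do the work, as an engineer would, in place of code of your own. Each camera call takes 0.05 s, during which the arm holds its last target.

## Task

Take the flat wooden stirring stick out of the white mixing cup and drop it end-down into the narrow flat slot of the wooden holder (not into a round well), so that it stands in there right down to the bottom. Leave the cup standing upright about where it is, and do not pull out or upset the marker that stands in the holder.

Things in the scene. Friction and masses are not known exactly. Their poses are not given: they have to be found in the camera images.
- stick: Flat wooden stirring stick, 140 mm long (y), 18 wide (x), 8 thick (z), about 20 g, ends alike. Origin: mid length and width, on its underside face (other face at z = 8 mm). At the start it stands loose in the cup, -y end on the cup's inner floor, +y end up, leaning about 25 degrees from vertical, underside against the rim; about 50 mm of it show above the rim, to be gripped there.
- cup: White plastic mixing cup, loose and light (about 60 g), 73 mm across the rim, 52 across the foot, 84 high, wall about 3 mm, inner floor about 4 mm up. Origin: centre of the underside, z up. At the start the stick leans towards the cup's +x.
- holder: Light-wood block fixed to the bench, 150 (x) by 56 (y) by 95 mm high, steel feet beyond both ends (190 over all). Origin: centre of underside, z up. Three upright wells in a row along x, each 75 mm deep, floor 20 mm above the bench, mouths chamfered 2 mm: flat slot at x = +48, 16 along x by 26 along y; empty round well, diameter 24, at x = 0; round well with the marker at x = -48.
- slot_mouth (a point): Centre of the slot's mouth, on the holder's top face, 95 mm above the bench; axes as the holder's. The stick's width goes along y, its thickness along x.
- slot_floor (a point): Centre of the slot's floor, 75 mm straight below slot_mouth; axes as the holder's.
- marker: Pale marker pen, red end down in the well, 136 mm long (its y axis, upright), 16 mm thick, standing loose in the holder's end round well and showing about 61 mm above the holder. Origin: on its side at mid length. (A fume-extraction arm hangs over the left of the bench, x 0.5 to 0.65 m, y 0.14 to 0.41 m, nothing of it below z = 0.65 m: keep a raised elbow or wrist clear of it.)
Mind the look-alikes: they are no part of the job. What is shaped like the cup but blue or red is not meant.

How it is judged:
By the outcome, as a careful person would: the job done as asked, in the order asked, and still so for the second after the job is handed in, with the robot touching nothing.
It also fails if it takes over 48 s, if anything falls off the work surface, if the arm or the gripper's body presses on something with over 40 N, if the wrist force passes 120 N, or if a joint passes its speed limit or range.

## Working session

There is one attempt and no reset: what is moved stays moved. The work goes in short steps, Python scripts to look and compute and a tool call to move; the robot and the scene stay as the last step left them, time stands still between calls to the robot, and variables do not carry over. Pictures are saved under pics/ and viewed, and the job is handed in when it is done.

Besides the shell and the picture viewer there is one more tool, called after "Call:" as name(argument=value, ...), one argument or row to a line, values as JSON. arm_command: Moves the arm, as the interface text tells. Its arguments: {"type":"object","properties":{"plan":{"type":"array","items":{"type":"array","items":{"type":"number"}}},"force":{"type":"number"}},"required":["plan"]}

```bash
ls; mkdir -p pics; python3 - <<'E'
from plant import r
import cv2,numpy as np
s=r.get_state();print(s)
for n in("scene","top"):
    p,d=r.snapshot(n);cv2.imwrite(f"pics/{n}0.png",cv2.cvtColor(p,cv2.COLOR_RGB2BGR));np.save(f"pics/{n}0.npy",d);np.save(f"pics/{n}0c.npy",p)
    print(n,r.calibration(n))
print(r.calibration("wrist"))
E
```

```text
pics
{'clock': 0.0, 'q': array([ 1.20579355,  0.68996726, -0.19453809,  1.56636604,  0.15729865,
        0.90251812, -0.21507525]), 'qd': array([-8.72149706e-04,  3.01189465e-04, -1.31215378e-03,  7.33384805e-04,
       -2.35286327e-04, -1.84597598e-04, -4.52517042e-05]), 'joint_torque': array([-9.88164829e-04, -5.27563477e+01, -1.26710795e+00, -1.53428382e+01,
       -5.26009791e-02,  6.66146341e-03,  1.90318465e-04]), 'tool_pos': array([ 0.24240876, -0.57536887,  0.23791524]), 'eef_rot': array([-0.69291272, -0.14074663,  0.69325991, -0.13947421]), 'contact_force': array([-0.17953204,  0.63099332, -0.6190409 ]), 'moment': array([-0.01566199,  0.04991476, -0.00945307]), 'opening': 0.9974625097483367}
scene {'fx': 457.58986653431634, 'fy': 457.58986653431634, 'cx': 254.5297159644661, 'cy': 202.68338280538626, 'k1': -0.0032717227926985066, 'eye': array([-0.1053253 , -0.42480002,  0.66184017]), 'orientation': array([ 0.7679879 , -0.47809929,  0.2311178 , -0.35805059])}
top {'fx': 395.4841919845759, 'fy': 395.4841919845759, 'cx': 254.70830535821716, 'cy': 188.4766854952753, 'k1': 0.015513873463493382, 'eye': array([ 0.44082681, -0.13268082,  0.92497631]), 'orientation': array([ 0.71059141, -0.70225825,  0.02293229, -0.03697709])}
{'fx': 338.9272016230589, 'fy': 338.9272016230589, 'cx': 259.98010466066825, 'cy': 193.53421498589145, 'k1': -0.04891288283855691, 'mount': array([[-3.82857047e-04, -3.24517529e-01,  9.45879605e-01,
        -1.45602877e-01],
       [ 9.99999290e-01, -1.19121949e-03, -3.92738234e-06,
        -6.36059690e-04],
       [ 1.12802473e-03,  9.45878932e-01,  3.24517755e-01,
        -8.48690280e-02],
       [ 0.00000000e+00,  0.00000000e+00,  0.00000000e+00,
         1.00000000e+00]])}
```

View pics/scene0.png

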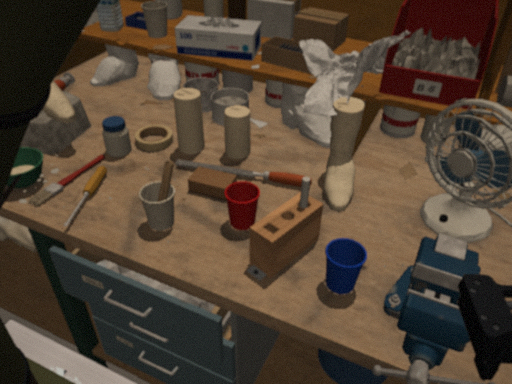

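View pics/top0.png

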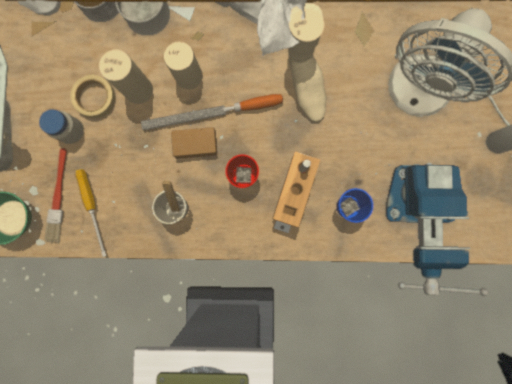

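The white cup with the stick is at scene (158,205) and top (169,206). The red cup (top 242,171) and blue cup (355,206) are look-alikes. The holder is at top (295,193), with the marker at its far end. I'll confirm with enlarged crops.

```bash
cat > h.py <<'E'
import numpy as np,cv2
from scipy.spatial.transform import Rotation as R
def ray(c,uv,pose=None):
    uv=np.atleast_2d(np.array(uv,float))
    d=np.c_[(uv[:,0]-c['cx'])/c['fx'],(uv[:,1]-c['cy'])/c['fy']]
    p=d.copy()
    for _ in range(8): p=d/(1+c['k1']*(p**2).sum(1,keepdims=True))
    v=np.c_[p,np.ones(len(p))]
    if 'eye' in c: return np.array(c['eye']),R.from_quat(c['orientation']).apply(v)
    M=c['mount'];Rt=R.from_quat(pose['eef_rot'])
    return pose['tool_pos']+Rt.apply(M[:3,3]),Rt.apply(v@M[:3,:3].T)
def atz(c,uv,z,pose=None):
    e,v=ray(c,uv,pose);t=(z-e[2])/v[:,2];return e+t[:,None]*v
def atdepth(c,uv,d,pose=None):
    e,v=ray(c,uv,pose);return e+np.atleast_1d(d)[:,None]*v
def proj(c,P,pose=None):
    P=np.atleast_2d(P)
    if 'eye' in c: q=R.from_quat(c['orientation']).inv().apply(P-c['eye'])
    else:
        M=c['mount'];t=R.from_quat(pose['eef_rot']).inv().apply(P-pose['tool_pos']);q=(t-M[:3,3])@M[:3,:3]
    s=q[:,:2]/q[:,2:];s=s*(1+c['k1']*(s**2).sum(1,keepdims=True))
    return np.c_[s[:,0]*c['fx']+c['cx'],s[:,1]*c['fy']+c['cy']]
def tri(e1,v1,e2,v2):
    A=np.c_[v1,-v2];t=np.linalg.lstsq(A,e2-e1,rcond=None)[0]
    a=e1+t[0]*v1;b=e2+t[1]*v2;return (a+b)/2,np.linalg.norm(a-b)
E
python3 - <<'E'
import cv2
t=cv2.imread('pics/top0.png');s=cv2.imread('pics/scene0.png')
def z(im,x,y,w,h,k,n):cv2.imwrite(n,cv2.resize(im[y:y+h,x:x+w],None,fx=k,fy=k,interpolation=cv2.INTER_CUBIC))
z(t,140,140,200,110,4,'pics/t0z.png');z(s,120,140,220,150,3.5,'pics/s0z.png')
E
```

```text
(no output)
```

View pics/t0z.png

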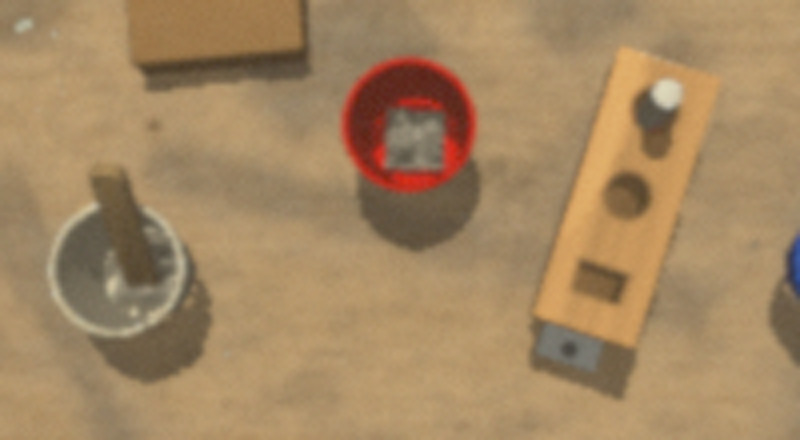

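View pics/s0z.png

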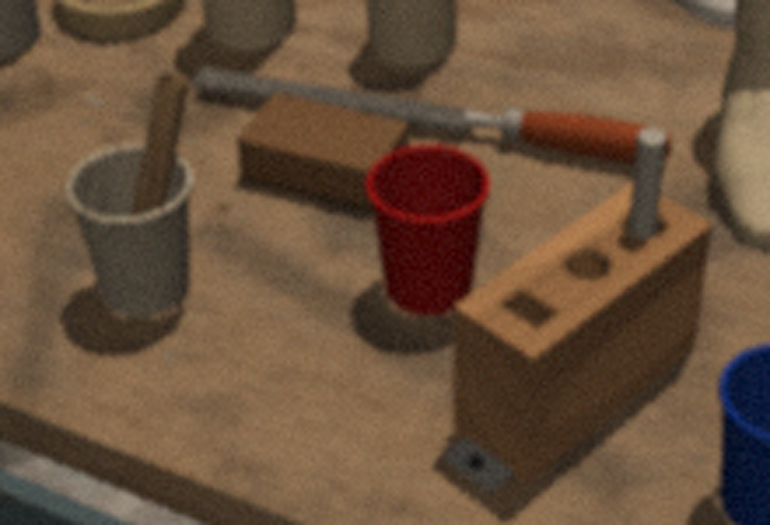

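The crops confirm the brown stick in the white cup. In the top crop its tip is at (107,168) and the slot at (600,282). Next I'll measure the geometry.

```bash
python3 - <<'E'
from h import *
from plant import r
ct=r.calibration('top');cs=r.calibration('scene')
T=lambda a:np.array(a,float)/4+140-0.375
S=lambda a:np.array(a,float)/3.5+[120,140]-0.36
np.set_printoptions(precision=4,suppress=True)
d=np.load('pics/top0.npy')
H=atz(ct,T([[621,45],[720,75],[636,348],[536,317]]),.095);print('holder corners',H,H.mean(0))
print('sizes',np.linalg.norm(H[0]-H[1]),np.linalg.norm(H[1]-H[2]),np.linalg.norm(H[2]-H[3]))
print('slot',atz(ct,T([[600,282]]),.095),atz(cs,S([[529,308]]),.095),'mid',atz(ct,T([[628,195]]),.095),atz(cs,S([[588,263]]),.095))
ax=(H[2]+H[3]-H[0]-H[1])/2;ax/=np.linalg.norm(ax);print('axis',ax,np.degrees(np.arctan2(ax[1],ax[0])),'slot pred',H.mean(0)+.048*ax)
# holder corners by scene
HS=atz(cs,S([[455,305],[533,357],[710,228],[628,185]]),.095);print('scene',HS,HS.mean(0))
print('cup top',atz(ct,T([[119,268]]),.084),'scene',atz(cs,S([[131,183]]),.084))
e1,v1=ray(ct,T([[107,168]]));e2,v2=ray(cs,S([[173,78]]))
print('tip',tri(e1,v1[0],e2,v2[0]))
e1,v1=ray(ct,T([[142,284]]));e2,v2=ray(cs,S([[152,208]]))
print('low visible',tri(e1,v1[0],e2,v2[0]))
for p in [(107,172),(110,185),(115,200),(122,220),(130,245),(600,282),(660,220),(560,290)]:
    u=T(p);i=np.round(u).astype(int);z=d[i[1],i[0]];print(p,z,atdepth(ct,u,z))
E
```

```text
holder corners [[ 0.5921 -0.1998  0.095 ]
 [ 0.5766 -0.2521  0.095 ]
 [ 0.4325 -0.2083  0.095 ]
 [ 0.4479 -0.1561  0.095 ]] [ 0.5123 -0.2041  0.095 ]
sizes 0.054507013608135625 0.15061556392696276 0.05443206344589428
slot [[ 0.4666 -0.1894  0.095 ]] [[ 0.4644 -0.1897  0.095 ]] mid [[ 0.5124 -0.2038  0.095 ]] [[ 0.5113 -0.2034  0.095 ]]
axis [-0.9569  0.2905  0.    ] 163.1107985500052 slot pred [ 0.4663 -0.1901  0.095 ]
scene [[ 0.4492 -0.1541  0.095 ]
 [ 0.4321 -0.2065  0.095 ]
 [ 0.569  -0.2526  0.095 ]
 [ 0.5844 -0.1977  0.095 ]] [ 0.5087 -0.2027  0.095 ]
cup top [[0.4713 0.0661 0.084 ]] scene [[0.4693 0.0657 0.084 ]]
tip (array([0.5201, 0.0644, 0.1269]), np.float64(0.001741933851740603))
low visible (array([0.4648, 0.0532, 0.0734]), np.float64(0.00616567180255433))
(107, 172) 0.8012824 [[0.5181 0.0625 0.1312]]
(110, 185) 0.8101332 [[0.5123 0.0631 0.1218]]
(115, 200) 0.8209467 [[0.5056 0.063  0.1104]]
(122, 220) 0.84116364 [[0.4966 0.064  0.0894]]
(130, 245) 0.86407363 [[0.4846 0.0649 0.0654]]
(600, 282) 0.9030249 [[ 0.4689 -0.1945  0.0196]]
(660, 220) 0.8317125 [[ 0.4996 -0.2208  0.0933]]
(560, 290) 0.83217996 [[ 0.4623 -0.1687  0.0907]]
```

```bash
python3 - <<'E'
from h import *
from plant import r
np.set_printoptions(precision=4,suppress=True)
ct=r.calibration('top');s=r.get_state();A=R.from_quat(s['eef_rot']).as_matrix();print(A,s['tool_pos'])
print('yaw of tool y',np.degrees(np.arctan2(A[1,1],A[0,1])))
d=np.load('pics/top0.npy')
g=np.mgrid[0:384:2,0:512:2];v,u=g[0].ravel(),g[1].ravel();z=d[v,u];k=z>0
P=atdepth(ct,np.c_[u,v][k],z[k])
a=np.array([.2424,-.5754]);b=np.array([.478,.065]);t=np.clip(((P[:,:2]-a)@(b-a))/((b-a)@(b-a)),0,1)
D=np.linalg.norm(P[:,:2]-a-t[:,None]*(b-a),axis=1)
for i in range(10):
    m=(D<.12)&(t>=i/10)&(t<=(i+1)/10)&(P[:,2]<.5);print(i,m.sum(),P[m][np.argmax(P[m,2])] if m.any() else '')
# stick points: brown, above cup rim
m=(P[:,2]>.092)&(P[:,2]<.2)&(abs(P[:,0]-.5)<.06)&(abs(P[:,1]-.065)<.05);print(P[m])
E
```

```text
[[-0.0007  0.3884 -0.9215]
 [ 0.0015 -0.9215 -0.3884]
 [-1.     -0.0017  0.0001]] [ 0.2424 -0.5754  0.238 ]
yaw of tool y -67.14449182615809
0 444 [ 0.2118 -0.496   0.309 ]
1 458 [ 0.235  -0.4795  0.3424]
2 462 [ 0.3907 -0.4534  0.1347]
3 350 [ 0.3989 -0.3935  0.0045]
4 415 [ 0.4518 -0.3088  0.0847]
5 442 [ 0.3924 -0.2659  0.0033]
6 560 [ 0.4671 -0.215   0.0978]
7 592 [ 0.5173 -0.1011  0.0849]
8 672 [ 0.517  -0.0755  0.0848]
9 1752 [0.5152 0.0672 0.1316]
[[0.5196 0.0681 0.1285]
 [0.5194 0.0633 0.1312]
 [0.5195 0.0594 0.1305]
 [0.5199 0.0563 0.1266]
 [0.5155 0.0721 0.1281]
 [0.5152 0.0672 0.1316]
 [0.5153 0.0633 0.1307]
 [0.5157 0.06   0.1278]
 [0.5156 0.0557 0.1286]
 [0.5119 0.0692 0.1229]
 [0.5118 0.0647 0.1245]
 [0.5121 0.0611 0.1225]
 [0.512  0.0568 0.1234]
 [0.5132 0.0558 0.1101]
 [0.5088 0.072  0.1114]
 [0.5085 0.0669 0.115 ]
 [0.5084 0.0624 0.1167]
 [0.5086 0.0587 0.115 ]
 [0.5092 0.0561 0.1081]
 [0.505  0.0732 0.106 ]
 [0.5048 0.0682 0.1095]
 [0.5048 0.0638 0.1103]
 [0.5049 0.0599 0.1094]
 [0.5054 0.0568 0.1045]
 [0.5013 0.0701 0.1012]
 [0.5015 0.0666 0.0981]
 [0.5014 0.0617 0.1012]
 [0.5016 0.0582 0.098 ]
 [0.4977 0.0633 0.0936]]
```

Call:
arm_command(
  plan=[
    [0.088, 0, -0.029, -0.027, 0],
    [0.088, 0, -0.029, -0.027, 0],
    [0.088, 0, -0.029, -0.027, 0],
    [0.088, 0, -0.029, -0.027, 0],
    [0.088, 0, -0.029, -0.027, 0],
    [0.088, 0, -0.029, -0.027, 0],
    [0.088, 0, -0.029, -0.027, 0],
    [0.088, 0, -0.029, -0.027, 0],
    [0.088, 0, -0.029, -0.027, 0],
    [0.088, 0, -0.029, -0.027, 0],
    [0.088, 0, -0.029, -0.027, 0],
    [0.088, 0, -0.029, -0.027, 0],
  ],
  force=5,
)

```text
clock: 1.6
tool_pos: [0.4064, -0.1282, 0.2386]
eef_rot: [-0.693, -0.14, 0.693, -0.14]
contact_force: [0.4, -0.1, 0.5]
opening: 1.0
```

Call:
arm_command(
  plan=[
    [0.088, 0, -0.03, -0.028, 0],
    [0.088, 0, -0.03, -0.028, 0],
    [0.088, 0, -0.03, -0.028, 0],
    [0.088, 0, -0.03, -0.028, 0],
    [0.088, 0, -0.03, -0.028, 0],
    [0.088, 0, 0, 0, -0.167],
    [0.088, 0, 0, 0, -0.167],
    [0.088, 0, 0, 0, -0.167],
    [0.088, 0, 0, 0, -0.167],
    [0.088, 0, 0, 0, -0.167],
    [0.088, 0, 0, 0, -0.167],
    [0.088, 0, 0, 0, -0.167],
  ],
)

```text
clock: 3.1
tool_pos: [0.4767, 0.063, 0.2385]
eef_rot: [0.499, 0.501, -0.5, 0.501]
contact_force: [0.2, 0.0, -0.8]
opening: 0.997
```

```bash
python3 - <<'E'
from h import *
from plant import r
np.set_printoptions(precision=4,suppress=True)
s=r.get_state();A=R.from_quat(s['eef_rot']).as_matrix();print(A,s['tool_pos'],s['q'])
p,d=r.snapshot('wrist');cv2.imwrite('pics/w1.png',p[:,:,::-1]);np.save('pics/w1.npy',d)
import pickle;pickle.dump(s,open('pics/w1.pkl','wb'))
E
```

```text
[[-0.0006  1.      0.0024]
 [-0.0003  0.0024 -1.    ]
 [-1.     -0.0006  0.0003]] [0.4767 0.063  0.2385] [ 0.0827  0.5342 -0.4766  1.979   0.3653  0.7129 -0.6149]
```

View pics/w1.png

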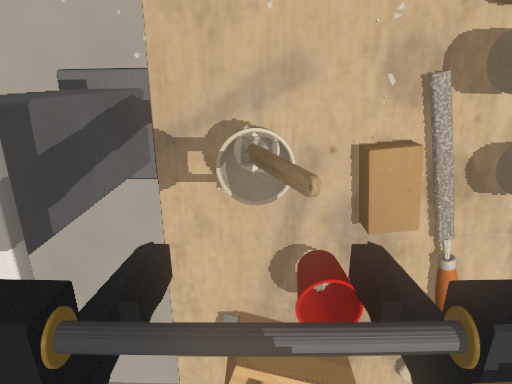

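The wrist view shows the cup rim centred near (256,166). The stick runs from (252,150) to its tip at (314,186). I'll measure it with depth.

```bash
python3 - <<'E'
from h import *
from plant import r
import pickle
np.set_printoptions(precision=4,suppress=True)
s=pickle.load(open('pics/w1.pkl','rb'));d=np.load('pics/w1.npy');c=r.calibration('wrist')
g=np.mgrid[120:215,205:335];v,u=g[0].ravel(),g[1].ravel();P=atdepth(c,np.c_[u,v],d[v,u],s)
ok=d[v,u]>0
m=ok&(P[:,2]>.09)&(P[:,2]<.16);Q=P[m]
for z in np.arange(.09,.136,.006):
    k=(Q[:,2]>=z)&(Q[:,2]<z+.006)
    if k.any():print(round(z,3),k.sum(),Q[k].mean(0),Q[k,:2].min(0),Q[k,:2].max(0))
# face fit (exclude end)
k=(Q[:,2]<.12)
X=Q[k];n=np.linalg.svd(X-X.mean(0))[2];print('dirs',n)
print('rim',atz(c,[[256,166]],.084,s))
m=ok&(abs(P[:,2]-.083)<.0025)&(np.hypot(P[:,0]-.47,P[:,1]-.066)<.045)&(np.hypot(P[:,0]-.47,P[:,1]-.066)>.028);E=P[m]
(a,b),rad=cv2.minEnclosingCircle(E[:,:2].astype(np.float32)*1000);print(a,b,rad,m.sum())
E
```

```text
0.09 93 [0.4987 0.0694 0.093 ] [0.4961 0.0592] [0.5078 0.0766]
0.096 96 [0.5014 0.069  0.0991] [0.4984 0.0585] [0.5092 0.0764]
0.102 98 [0.5045 0.0689 0.1052] [0.5015 0.0585] [0.5127 0.0764]
0.108 105 [0.5074 0.0688 0.1109] [0.5044 0.0582] [0.5159 0.0758]
0.114 113 [0.51   0.0683 0.117 ] [0.5071 0.058 ] [0.5188 0.0756]
0.12 125 [0.5133 0.0681 0.1231] [0.5099 0.0576] [0.5218 0.0756]
0.126 242 [0.518  0.0669 0.1293] [0.5125 0.0579] [0.5237 0.0746]
0.132 17 [0.5173 0.0667 0.1324] [0.5163 0.0624] [0.5186 0.0706]
dirs [[-0.4476  0.0042 -0.8942]
 [ 0.2135  0.9716 -0.1023]
 [ 0.8684 -0.2367 -0.4358]]
rim [[0.4726 0.0718 0.084 ]]
471.7144775390625 70.0878677368164 36.48741912841797 962
```

Call:
arm_command(
  plan=[
    [0.088, 0, 0.008, -0.004, 0],
    [0.088, 0.02, 0, 0, 0],
    [0.088, 0.02, 0, 0, 0],
    [0.088, 0.02, 0, 0, 0],
    [0.088, 0.02, 0, 0, 0],
    [0.088, 0.02, 0, 0, 0],
    [0.088, 0.02, 0, 0, 0],
    [0.088, 0.015, 0, 0, 0],
    [0.088, 0.008, 0, 0, 0],
    [0.088, 0, 0, 0, 0],
  ],
)

```text
clock: 4.4
tool_pos: [0.4851, 0.0673, 0.0954]
eef_rot: [-0.501, -0.499, 0.501, -0.499]
contact_force: [-0.2, 0.4, -0.1]
opening: 0.998
```

```bash
cat > look.py <<'E'
import sys
from h import *
from plant import r
np.set_printoptions(precision=4,suppress=True)
t=sys.argv[1]
for n,x,y,w,h,k in (('scene',110,110,200,150,4),('wrist',0,0,512,384,1.2)):
    s=r.get_state();p,d=r.snapshot(n);np.save(f'pics/{t}{n}.npy',d)
    cv2.imwrite(f'pics/{t}{n}.png',cv2.resize(p[y:y+h,x:x+w,::-1],None,fx=k,fy=k,interpolation=cv2.INTER_CUBIC))
    cv2.imwrite(f'pics/{t}{n}_raw.png',p[:,:,::-1])
import pickle;pickle.dump(s,open(f'pics/{t}.pkl','wb'))
print(s['tool_pos'],s['contact_force'],s['opening'],s['clock'])
E
python3 look.py a
```

```text
[0.4853 0.0673 0.0958] [0.1637 0.9187 0.7915] 0.9991413398508895 4.45
```

View pics/ascene.png

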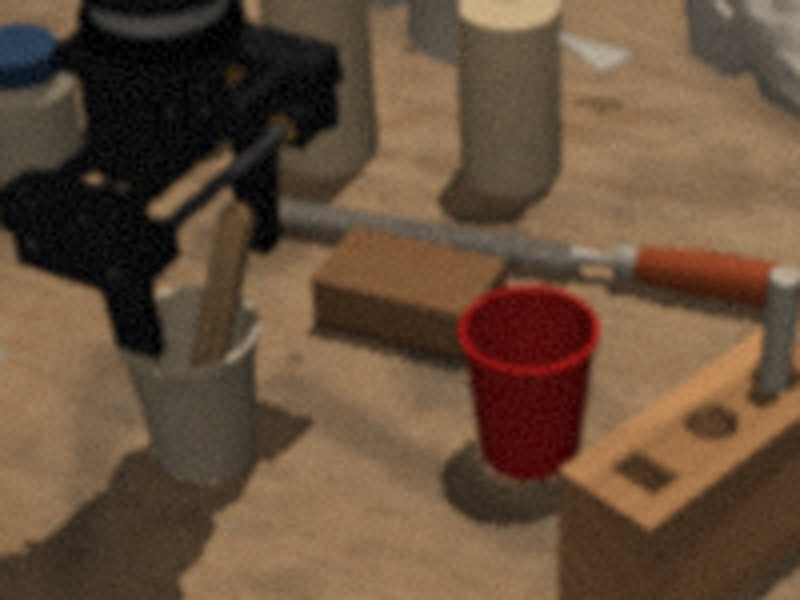

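View pics/awrist.png

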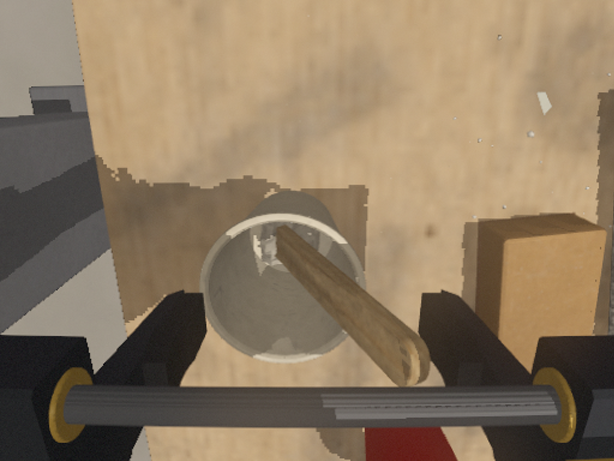

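The stick stands untouched between the fingers. I'll close slowly so the +x finger swings it upright.

Call:
arm_command(
  plan=[
    [0.078, 0, 0, 0, 0],
    [0.068, 0, 0, 0, 0],
    [0.06, 0, 0, 0, 0],
    [0.052, 0, 0, 0, 0],
    [0.045, 0, 0, 0, 0],
    [0.038, 0, 0, 0, 0],
    [0.032, 0, 0, 0, 0],
    [0.026, 0, 0, 0, 0],
    [0.02, 0, 0, 0, 0],
  ],
  force=5,
)

```text
clock: 5.62
tool_pos: [0.4849, 0.0671, 0.0957]
eef_rot: [-0.501, -0.499, 0.501, -0.499]
contact_force: [0.2, 0.5, 0.5]
opening: 0.234
```

```bash
python3 look.py b
```

```text
[0.4849 0.0671 0.0957] [ 0.2134 -0.8497  0.4748] 0.22765241477587767 5.675
```

View pics/bscene.png

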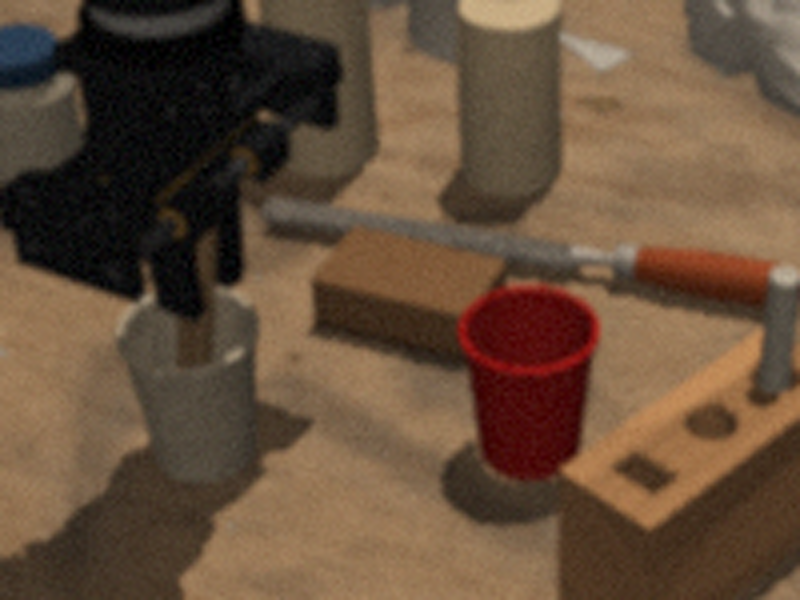

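View pics/bwrist.png

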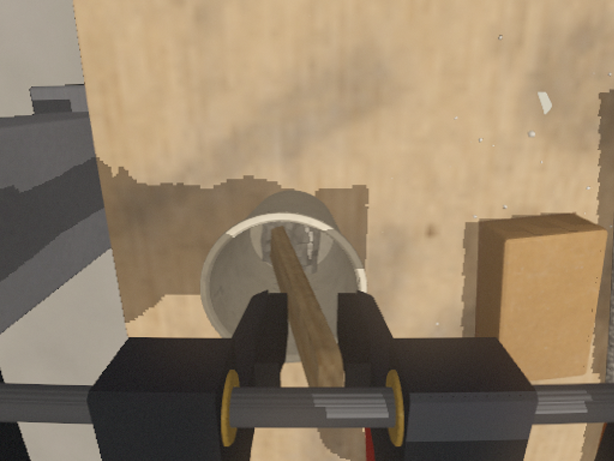

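Working as planned: the stick is now steeper and the cup is undisturbed. I'll finish closing.

Call:
arm_command(
  plan=[
    [0.015, 0, 0, 0, 0],
    [0.01, 0, 0, 0, 0],
    [0.006, 0, 0, 0, 0],
    [0.003, 0, 0, 0, 0],
    [0.0, 0, 0, 0, 0],
    [0.0, 0, 0, 0, 0],
    [0.0, 0, 0, 0, 0],
  ],
  force=12,
)

```text
clock: 6.6
tool_pos: [0.4832, 0.0669, 0.0959]
eef_rot: [-0.5, -0.5, 0.502, -0.499]
contact_force: [-3.2, -0.2, 5.5]
opening: 0.16
```

```bash
python3 look.py c
```

```text
[0.4832 0.0669 0.0959] [-3.5096  0.1021  6.0288] 0.15918948221598317 6.65
```

View pics/cwrist.png

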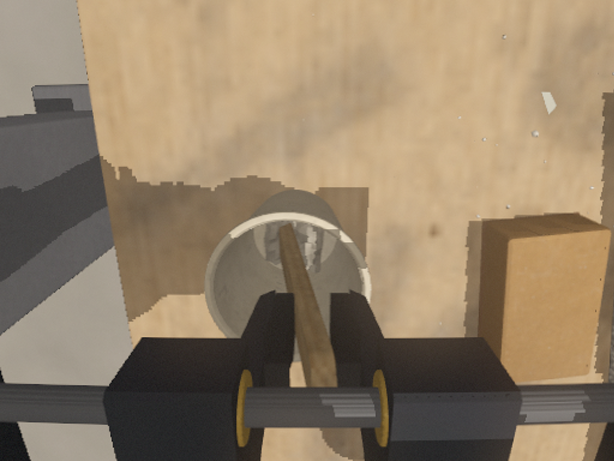

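View pics/cscene.png

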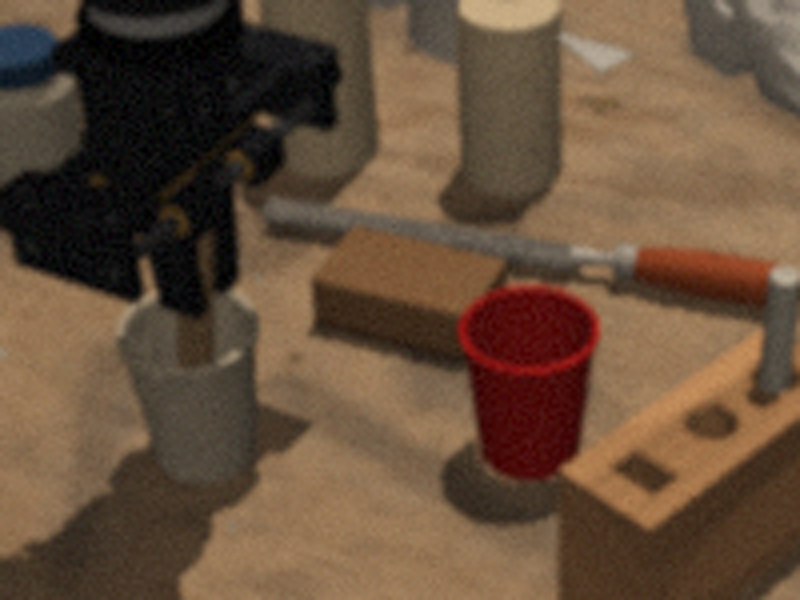

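The jaws stall at 14 mm with an upward force of about 6 N, so the stick is wedged between the pads and the cup floor. Lifting a little should let it straighten.

Call:
arm_command(
  plan=[
    [0, -0.003, 0, 0, 0],
    [0, -0.003, 0, 0, 0],
    [0, -0.003, 0, 0, 0],
    [0, -0.003, 0, 0, 0],
    [0, -0.003, 0, 0, 0],
    [0, 0, 0, 0, 0],
  ],
  force=12,
)

```text
clock: 7.45
tool_pos: [0.4851, 0.0672, 0.111]
eef_rot: [0.501, 0.499, -0.501, 0.499]
contact_force: [0.2, -1.1, -0.7]
opening: 0.091
```

```bash
python3 look.py d
```

```text
[0.485  0.0671 0.1108] [-0.0019  1.0011 -1.063 ] 0.08860928845679457 7.5
```

View pics/dwrist.png

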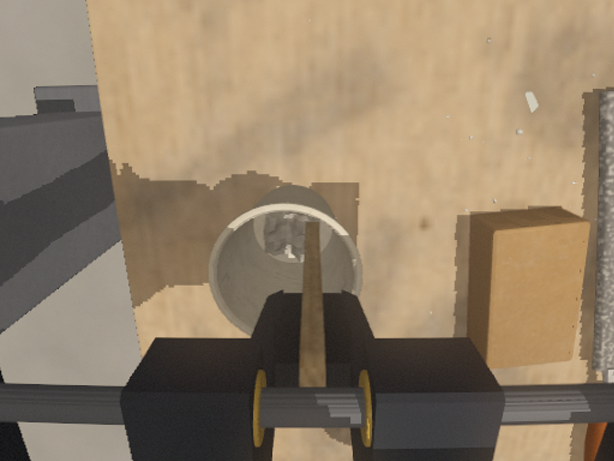

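View pics/dscene.png

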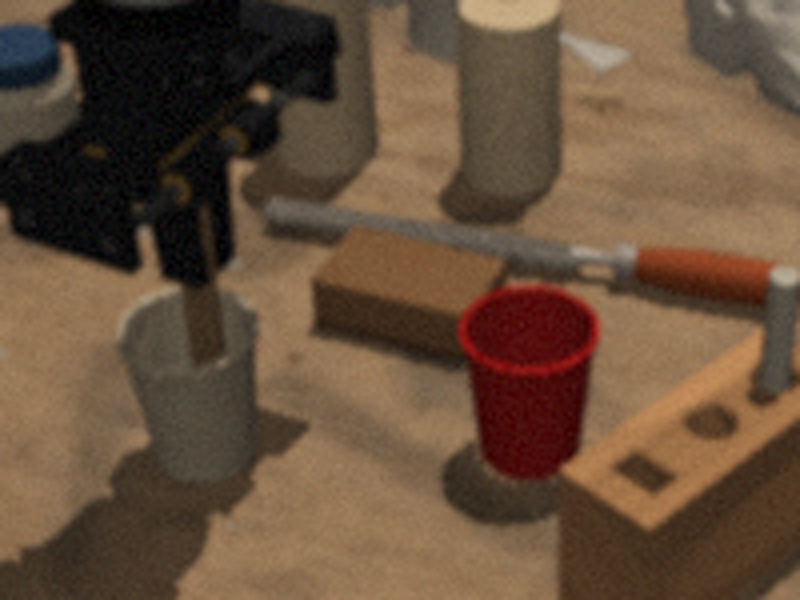

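The stick snapped flat and upright between the pads (opening ≈8 mm) and the cup hasn't moved. Lifting it out.

Call:
arm_command(
  plan=[
    [0, 0, 0, 0, 0],
    [0, -0.01, 0, 0, 0],
    [0, -0.015, 0, 0, 0],
    [0, -0.02, 0, 0, 0],
    [0, -0.02, 0, 0, 0],
    [0, -0.02, 0, 0, 0],
    [0, -0.02, 0, 0, 0],
    [0, -0.02, 0, 0, 0],
    [0, -0.01, 0, 0, 0],
    [0, 0, 0, 0, 0],
  ],
  force=20,
)

```text
clock: 8.8
tool_pos: [0.4852, 0.0671, 0.2463]
eef_rot: [0.501, 0.499, -0.5, 0.5]
contact_force: [-0.3, -0.5, -1.3]
opening: 0.086
```

```bash
sed -i "s/'scene',110,110,200,150,4/'scene',80,60,270,200,2.9/" look.py; python3 look.py e
```

```text
[0.4848 0.067  0.2457] [-0.5257  0.3843 -0.7476] 0.08700234402405763 8.85
```

View pics/ewrist.png

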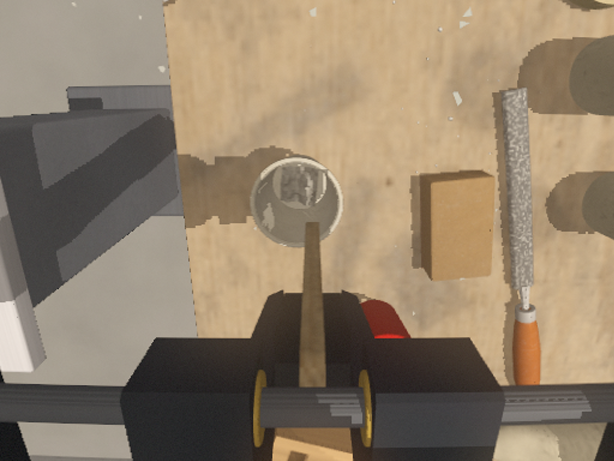

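View pics/escene.png

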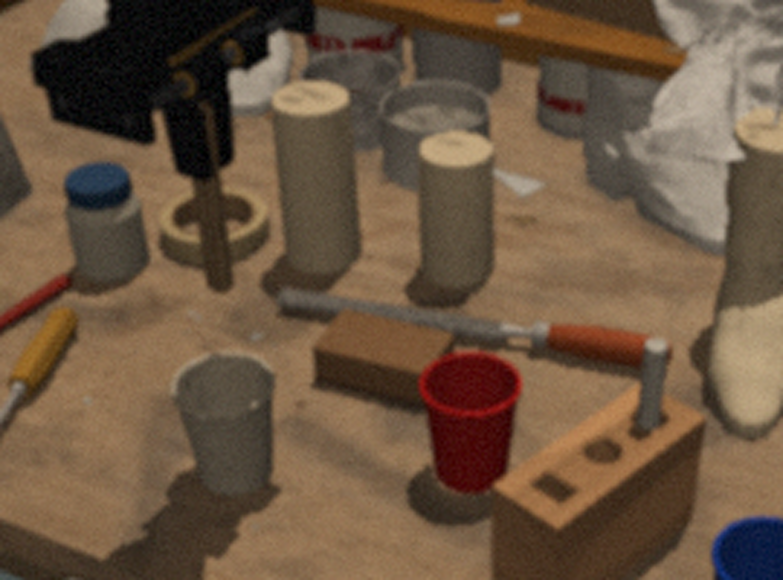

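```bash
python3 - <<'E'
from h import *
from plant import r
import pickle
np.set_printoptions(precision=4,suppress=True)
s=pickle.load(open('pics/e.pkl','rb'));d=np.load('pics/ewrist.npy');c=r.calibration('wrist');cs=r.calibration('scene')
for v in range(180,300,8):
    u=260;row=d[v,235:285]; zz=np.median(d[v,257:263])
    cols=np.where(abs(row-zz)<.004)[0]+235
    um=cols.mean();print(v,cols.min(),cols.max(),round(float(zz),4),atdepth(c,[[um,v]],zz,s))
e1,v1=ray(c,[[259,186]],s);e2,v2=ray(cs,[[156,159.3]]);print(tri(e1,v1[0],e2,v2[0]))
E
python3 - <<'E'
import cv2
s=cv2.imread('pics/escene_raw.png');cv2.imwrite('pics/ez.png',cv2.resize(s[80:175,110:190],None,fx=6,fy=6,interpolation=cv2.INTER_CUBIC))
E
```

```text
180 235 261 0.3753 [[0.4711 0.0447 0.0314]]
188 254 265 0.2364 [[0.4842 0.0792 0.1664]]
196 254 265 0.2213 [[0.4843 0.079  0.1825]]
204 253 265 0.2086 [[0.484  0.0785 0.1961]]
212 253 266 0.1961 [[0.4843 0.0786 0.2093]]
220 253 266 0.1863 [[0.4843 0.0781 0.2198]]
228 252 267 0.1761 [[0.4843 0.0782 0.2305]]
236 252 267 0.1685 [[0.4844 0.0776 0.2387]]
244 235 284 0.1602 [[0.4844 0.0778 0.2475]]
252 235 284 0.1527 [[0.4844 0.0778 0.2554]]
260 235 284 0.1472 [[0.4844 0.0772 0.2614]]
268 235 284 0.1408 [[0.4844 0.0773 0.2681]]
276 235 284 0.1355 [[0.4845 0.0771 0.2738]]
284 235 284 0.1299 [[0.4844 0.0773 0.2797]]
292 236 284 0.1253 [[0.4846 0.0771 0.2846]]
(array([0.4859, 0.0734, 0.1501]), np.float64(0.005764936729338641))
```

View pics/ez.png

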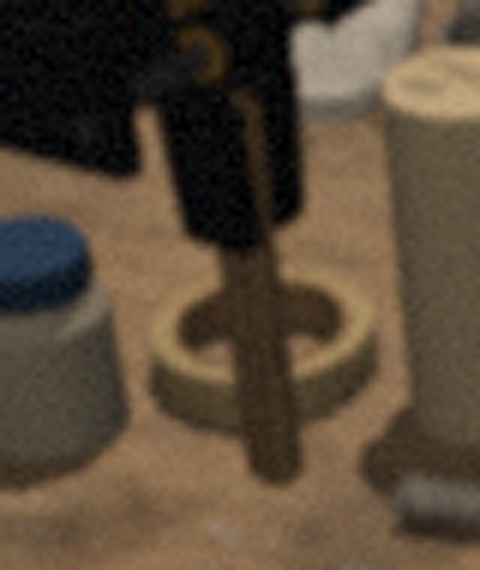

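The stick hangs vertical to within about 1°, and its centre is offset ~2.5 mm toward tool −z. Moving over the slot.

Call:
arm_command(
  plan=[
    [0, 0, -0.002, 0.015, 0],
    [0, 0, -0.002, 0.03, 0],
    [0, 0, -0.002, 0.03, 0],
    [0, 0, -0.002, 0.03, 0],
    [0, 0, -0.002, 0.03, 0],
    [0, 0, -0.002, 0.03, 0],
    [0, 0, -0.002, 0.03, 0],
    [0, 0, -0.002, 0.03, 0],
    [0, 0, -0.003, 0.034, 0],
    [0, 0, 0, 0, 0.149],
    [0, 0, 0, 0, 0.149],
    [0, 0, 0, 0, 0],
  ],
)

```text
clock: 10.4
tool_pos: [0.4642, -0.1927, 0.2452]
eef_rot: [-0.569, -0.42, 0.57, -0.419]
contact_force: [-0.4, -0.2, -0.3]
opening: 0.083
```

```bash
python3 look.py f
```

```text
[ 0.4644 -0.1924  0.2453] [ 0.5805 -0.7194 -0.166 ] 0.0927700997235879 10.45
```

View pics/fwrist.png

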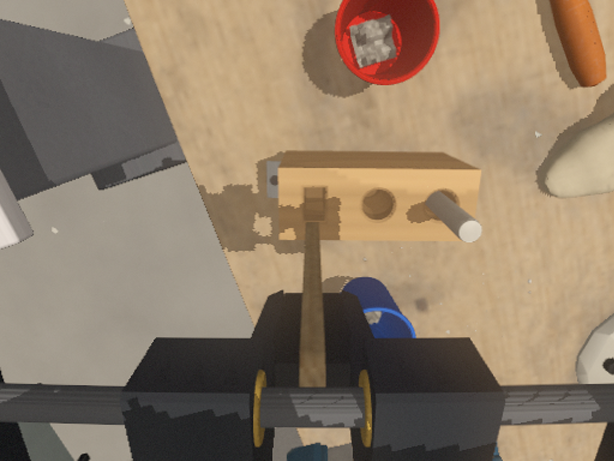

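View pics/fscene.png

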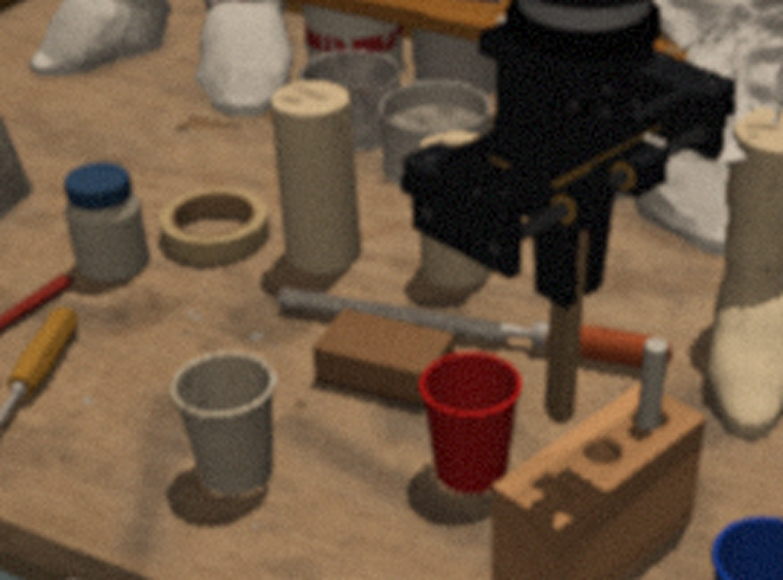

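The wrist view shows the holder square to the jaws and the slot near (315,203)/1.2. I'll enlarge it to find the centre.

```bash
python3 - <<'E'
import cv2
s=cv2.imread('pics/fwrist_raw.png');cv2.imwrite('pics/fz.png',cv2.resize(s[118:208,220:410],None,fx=4.2,fy=4.2,interpolation=cv2.INTER_CUBIC))
E
```

```text
(no output)
```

View pics/fz.png

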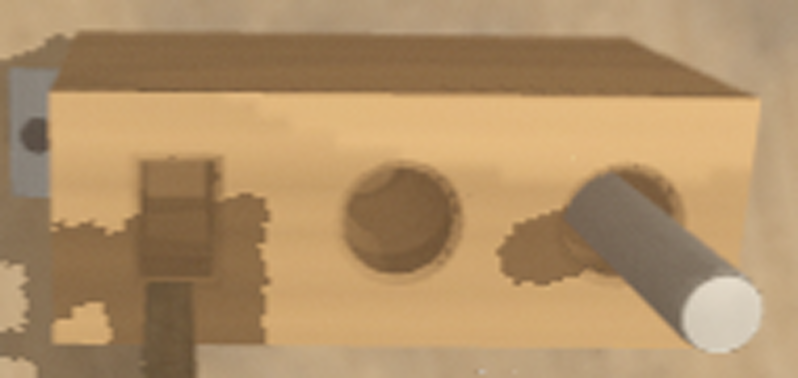

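```bash
python3 - <<'E'
from h import *
from plant import r
import pickle
np.set_printoptions(precision=4,suppress=True)
s=pickle.load(open('pics/f.pkl','rb'));d=np.load('pics/fwrist.npy');c=r.calibration('wrist')
Z=lambda a:np.array(a,float)/4.2+[220,118]-.38
def tool(P):return R.from_quat(s['eef_rot']).inv().apply(np.atleast_2d(P)-s['tool_pos'])
for nm,p in [('slot',(178.5,217.5)),('well',(402,218)),('c1',(50,92)),('c2',(758,97)),('c4',(50,345)),('sl',(136,217)),('sr',(221,217)),('st',(178,153)),('sb',(178,282))]:
    P=atz(c,Z([p]),.095,s);print(nm,P,tool(P))
print('top depth z',[atdepth(c,Z([p]),d[tuple(np.round(Z(p)).astype(int)[::-1])],s)[0] for p in [(300,150),(300,300),(500,120)]])
for v in (190,198,206,214,222,230):
    zz=np.median(d[v,257:263]);row=d[v,235:285];cols=np.where(abs(row-zz)<.004)[0]+235
    print(v,tool(atdepth(c,[[cols.mean(),v]],zz,s)))
E
```

```text
slot [[ 0.4676 -0.1865  0.095 ]] [[ 0.1503  0.0015 -0.0067]]
well [[ 0.5134 -0.2007  0.095 ]] [[ 0.1502  0.0495 -0.0066]]
c1 [[ 0.4499 -0.1527  0.095 ]] [[ 0.1503 -0.0253 -0.0338]]
c2 [[ 0.5918 -0.1973  0.095 ]] [[ 0.1501  0.1234 -0.033 ]]
c4 [[ 0.4319 -0.2059  0.095 ]] [[ 0.1503 -0.0269  0.0224]]
sl [[ 0.4589 -0.1837  0.095 ]] [[ 0.1503 -0.0076 -0.0069]]
sr [[ 0.4763 -0.1891  0.095 ]] [[ 0.1503  0.0106 -0.0068]]
st [[ 0.4716 -0.173   0.095 ]] [[ 0.1503  0.0014 -0.0208]]
sb [[ 0.4632 -0.2003  0.095 ]] [[0.1503 0.0014 0.0078]]
top depth z [array([ 0.4964, -0.1798,  0.0956]), array([ 0.4875, -0.2127,  0.0934]), array([ 0.5385, -0.1862,  0.0946])]
190 [[ 0.0755 -0.0007 -0.012 ]]
198 [[ 0.0596 -0.0007 -0.0118]]
206 [[ 0.0457 -0.001  -0.0117]]
214 [[ 0.0332 -0.0006 -0.0116]]
222 [[ 0.0226 -0.0006 -0.0113]]
230 [[ 0.0131 -0.0006 -0.011 ]]
```

Corrections from the wrist camera are dy +2 mm and dz −4 mm, and the yaw is within 0.3°. I'll apply them and go down to just above the mouth.

Call:
arm_command(
  plan=[
    [0, 0, 0.0022, -0.0037, 0],
    [0, 0.01, 0, 0, 0],
    [0, 0.015, 0, 0, 0],
    [0, 0.015, 0, 0, 0],
    [0, 0.01, 0, 0, 0],
    [0, 0.004, 0, 0, 0],
    [0, 0, 0, 0, 0],
  ],
)

```text
clock: 11.38
tool_pos: [0.4684, -0.1889, 0.1916]
eef_rot: [-0.569, -0.42, 0.569, -0.419]
contact_force: [0.1, 1.0, -0.1]
opening: 0.088
```

```bash
sed -i "s/'scene',80,60,270,200,2.9/'scene',220,110,150,110,5/" look.py; python3 look.py g; python3 - <<'E'
import cv2
s=cv2.imread('pics/gwrist_raw.png');cv2.imwrite('pics/gz.png',cv2.resize(s[130:280,180:380],None,fx=4,fy=4,interpolation=cv2.INTER_CUBIC))
E
```

```text
[ 0.4686 -0.1889  0.1919] [ 0.0023 -1.0874  0.3659] 0.08673572234305531 11.425
```

View pics/gz.png

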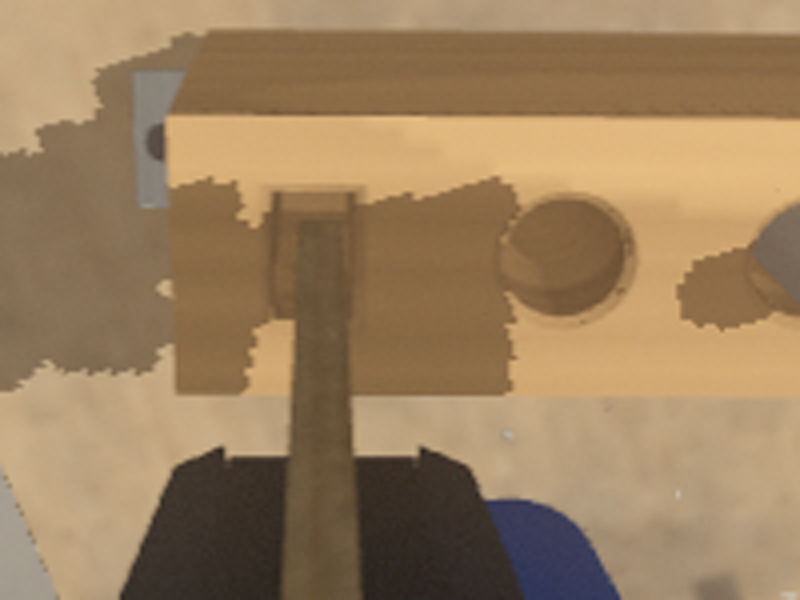

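View pics/gscene.png

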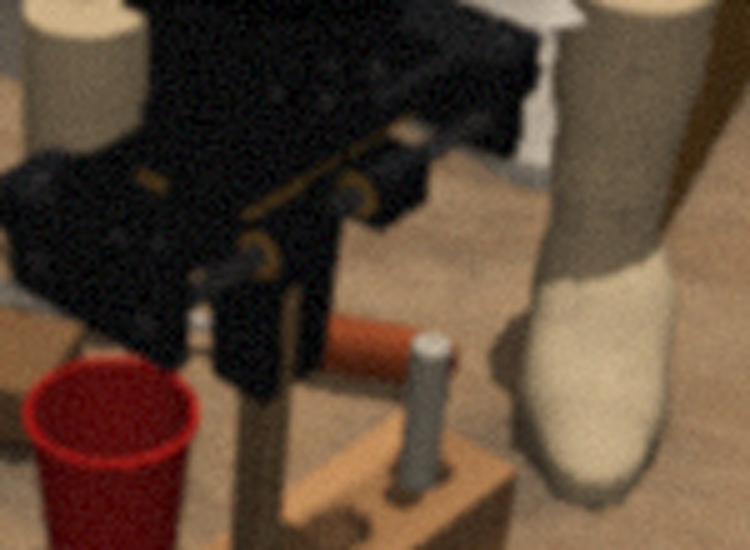

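```bash
python3 - <<'E'
from h import *
from plant import r
import pickle
np.set_printoptions(precision=4,suppress=True)
s=pickle.load(open('pics/g.pkl','rb'));d=np.load('pics/gwrist.npy');c=r.calibration('wrist')
Z=lambda a:np.array(a,float)/4+[180,130]-.38
def tool(P):return R.from_quat(s['eef_rot']).inv().apply(np.atleast_2d(P)-s['tool_pos'])
for nm,p in [('sl',(267,254)),('sr',(365,205)),('st',(315,187)),('sb',(280,321)),('well',(567,259))]:
    print(nm,tool(atz(c,Z([p]),.095,s)))
for v in (187,190,194,198,206,214,222,230):
    zz=np.median(d[v,257:263]);row=d[v,235:285];cols=np.where(abs(row-zz)<.004)[0]+235
    print(v,cols.min(),cols.max(),tool(atdepth(c,[[cols.mean(),v]],zz,s)))
E
```

```text
sl [[ 0.0969 -0.0107 -0.0024]]
sr [[ 0.0969  0.0077 -0.0121]]
st [[ 0.0969 -0.0016 -0.0156]]
sb [[ 0.0969 -0.0084  0.0112]]
well [[ 0.0969  0.0461 -0.0013]]
187 254 265 [[ 0.0814 -0.0007 -0.0122]]
190 254 265 [[ 0.0746 -0.0007 -0.0123]]
194 254 265 [[ 0.0673 -0.0007 -0.0119]]
198 254 265 [[ 0.0591 -0.0007 -0.012 ]]
206 253 265 [[ 0.0457 -0.001  -0.0117]]
214 253 266 [[ 0.033  -0.0006 -0.0117]]
222 253 266 [[ 0.0224 -0.0006 -0.0114]]
230 252 267 [[ 0.0127 -0.0006 -0.0112]]
```

The remaining error is about 1 mm in each direction, against 4 mm of clearance. I'll correct it and go down.

Call:
arm_command(
  plan=[
    [0, 0, -0.001, 0.001, 0],
    [0, 0.008, 0, 0, 0],
    [0, 0.01, 0, 0, 0],
    [0, 0.01, 0, 0, 0],
    [0, 0.012, 0, 0, 0],
    [0, 0, 0, 0, 0],
  ],
)

```text
clock: 12.22
tool_pos: [0.4664, -0.1893, 0.1506]
eef_rot: [-0.569, -0.42, 0.57, -0.419]
contact_force: [0.3, -0.5, -0.1]
opening: 0.089
```

```bash
python3 look.py i; python3 - <<'E'
import cv2
s=cv2.imread('pics/iwrist_raw.png');cv2.imwrite('pics/iz.png',cv2.resize(s[130:280,180:380],None,fx=4,fy=4,interpolation=cv2.INTER_CUBIC))
E
```

```text
[ 0.4668 -0.1894  0.1511] [-0.2257 -0.0401  0.5507] 0.08777652279016551 12.275
```

View pics/iz.png

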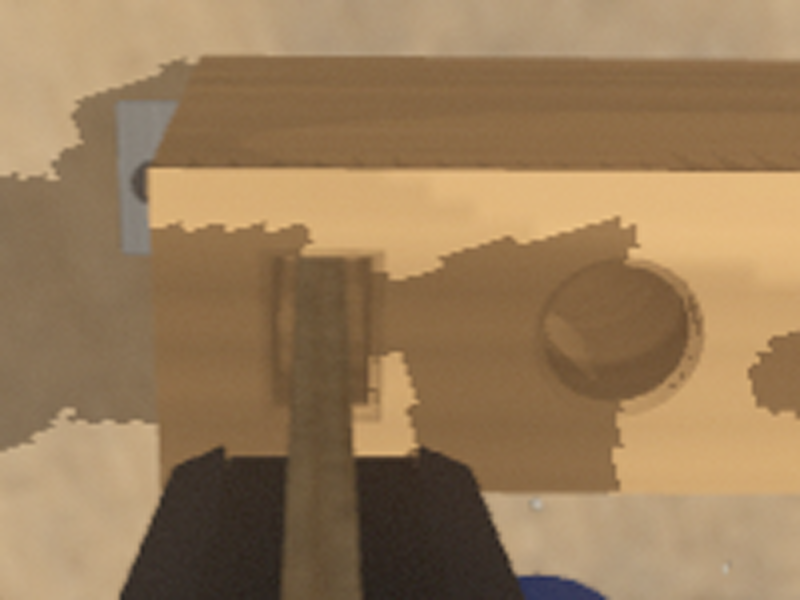

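The stick is about 29 mm into the slot, centred, with no contact force. I'll continue to just above the floor, then release.

Call:
arm_command(
  plan=[
    [0, 0.01, 0, 0, 0],
    [0, 0.01, 0, 0, 0],
    [0, 0.01, 0, 0, 0],
    [0, 0.006, 0, 0, 0],
    [0, 0.003, 0, 0, 0],
    [0, 0, 0, 0, 0],
  ],
)

```text
clock: 13.08
tool_pos: [0.4669, -0.1895, 0.1134]
eef_rot: [-0.569, -0.419, 0.569, -0.42]
contact_force: [-1.5, 1.4, 8.0]
opening: 0.089
```

Call:
arm_command(
  plan=[
    [0.014, 0, 0, 0, 0],
    [0.022, 0, 0, 0, 0],
    [0.03, 0, 0, 0, 0],
    [0.036, 0, 0, 0, 0],
    [0.036, 0, 0, 0, 0],
    [0.036, 0, 0, 0, 0],
  ],
)

```text
clock: 13.82
tool_pos: [0.4671, -0.1896, 0.1127]
eef_rot: [-0.569, -0.419, 0.569, -0.419]
contact_force: [-0.4, 0.9, -0.1]
opening: 0.407
```

```bash
python3 look.py j
```

```text
[ 0.4671 -0.1896  0.1127] [-0.6332  0.3844  0.656 ] 0.40737471991455654 13.875
```

View pics/jwrist.png

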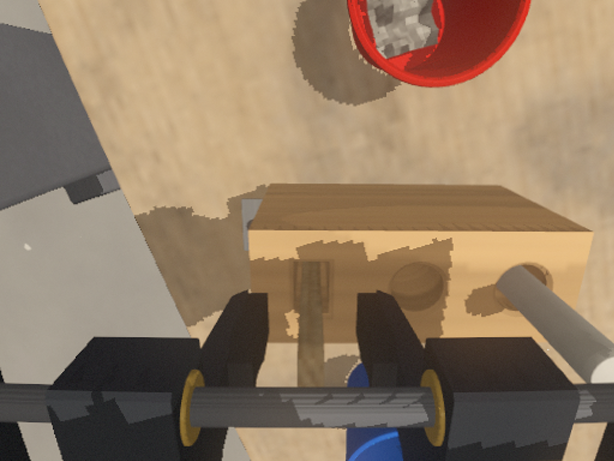

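View pics/jscene.png

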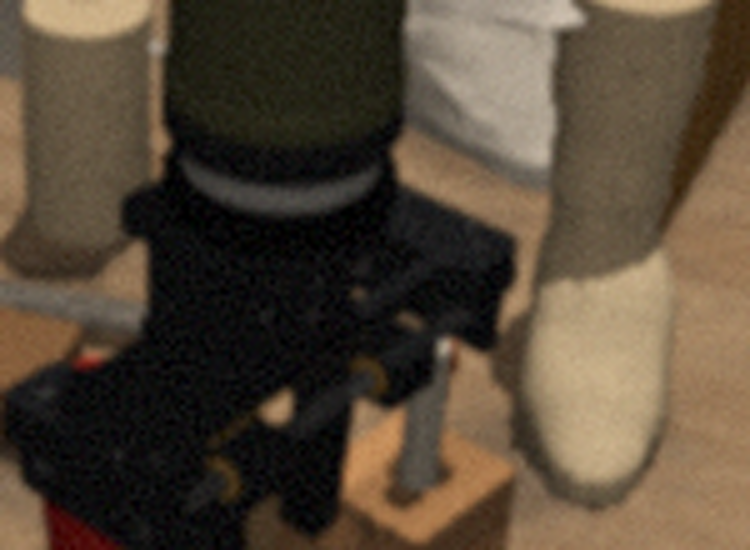

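The stick touched the floor at about 8 N and is now released. Retracting straight up, then off to the side for a final look.

Call:
arm_command(
  plan=[
    [0.036, -0.008, 0, 0, 0],
    [0.036, -0.015, 0, 0, 0],
    [0.036, -0.02, 0, 0, 0],
    [0.036, -0.025, 0, 0, 0],
    [0.036, -0.025, 0, 0, 0],
    [0.036, -0.025, 0, 0, 0],
    [0.036, -0.025, 0, 0, 0],
    [0.036, 0, 0, -0.03, 0],
    [0.036, 0, 0, -0.04, 0],
    [0.036, 0, 0, -0.03, 0],
    [0.036, 0, 0, 0, 0],
  ],
)

```text
clock: 15.3
tool_pos: [0.4974, -0.0914, 0.2564]
eef_rot: [0.569, 0.421, -0.568, 0.421]
contact_force: [-0.3, 0.0, -0.2]
opening: 0.408
```

```bash
sed -i "s/'scene',220,110,150,110,5/'scene',120,120,240,180,3.3/" look.py; python3 look.py k
python3 - <<'E'
from h import *
from plant import r
np.set_printoptions(precision=4,suppress=True)
p,d=r.snapshot('top');cv2.imwrite('pics/ktop.png',cv2.resize(p[140:250,140:340,::-1],None,fx=4,fy=4,interpolation=cv2.INTER_CUBIC))
c=r.calibration('top');g=np.mgrid[140:250,140:340];v,u=g[0].ravel(),g[1].ravel();P=atdepth(c,np.c_[u,v],d[v,u])
for n,x,y in(('stick',.467,-.189),('marker',.558,-.218)):
    m=(np.hypot(P[:,0]-x,P[:,1]-y)<.035)&(P[:,2]>.11)&(P[:,2]<.2);print(n,m.sum(),P[m].mean(0) if m.any() else '',P[m,2].max() if m.any() else '',np.median(np.sort(P[m,2])[-8:]))
m=(np.hypot(P[:,0]-.47,P[:,1]-.067)<.045)&(abs(P[:,2]-.084)<.003);print('cup',cv2.minEnclosingCircle(P[m,:2].astype(np.float32)))
E
```

```text
[ 0.4967 -0.0936  0.2561] [-0.5764 -0.4125  0.0075] 0.4046083879223829 15.35
stick 48 [ 0.4661 -0.1858  0.1535] 0.16065870888189537 0.16005004153353736
marker 72 [ 0.5557 -0.216   0.1466] 0.15722556443628022 0.1563032519932373
cup ((0.467290997505188, 0.08213114738464355), 0.032394446432590485)
```

View pics/kscene.png

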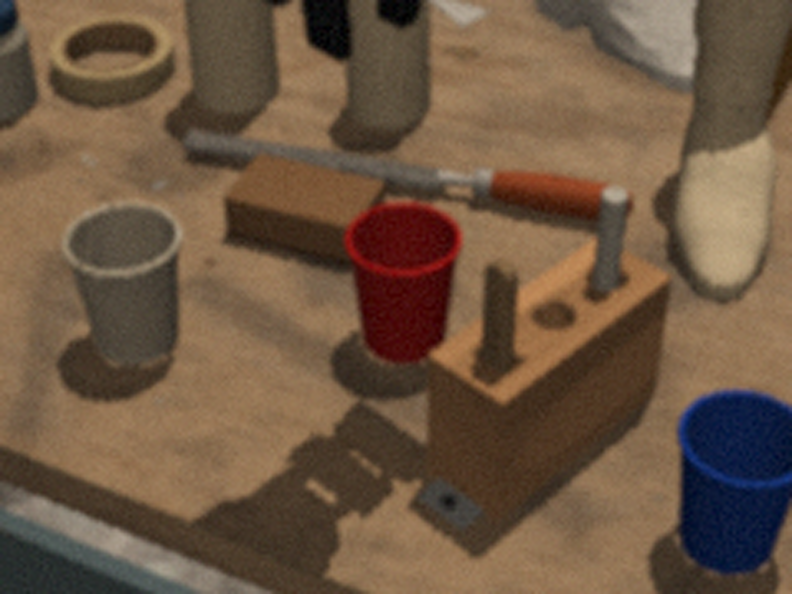

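View pics/kwrist.png

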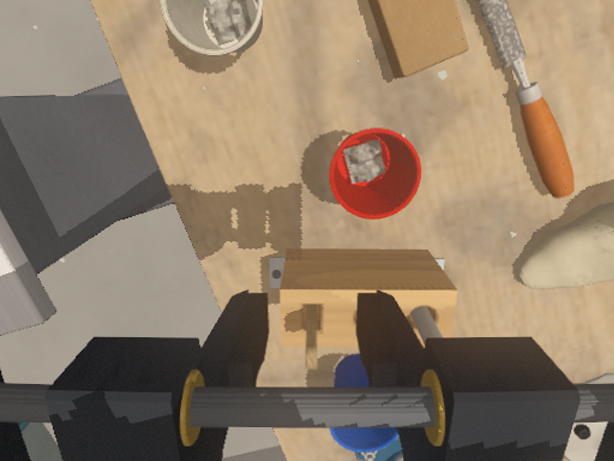

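View pics/ktop.png

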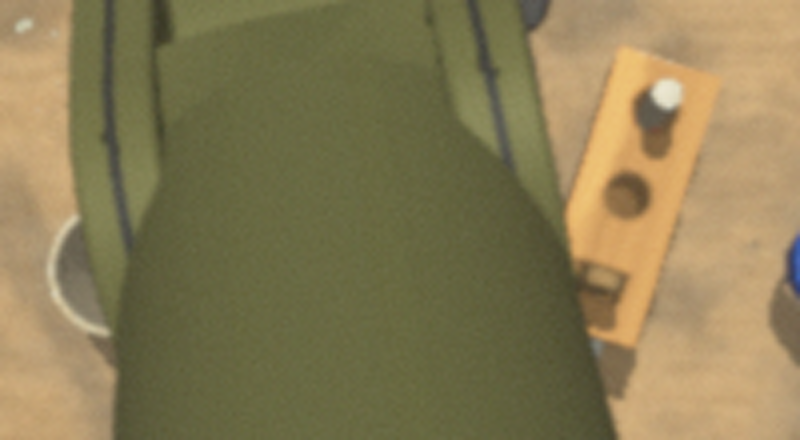

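The stick's top is at 0.160 m, which is the 0.020 m floor plus its 0.140 m length, so it is seated. The marker top is still at 0.156 m, and the cup rim centre in the scene image is (157,193), the same as before.

```bash
python3 -c "
from plant import r
print(r.get_state()['clock']);print(r.finish_job())"
```

```text
15.45
the job is handed in; nothing more can be done
None
```

The stick is out of the white cup and standing in the flat slot of the holder, down to the bottom. I handed the job in at 15.45 s.

I gripped the stick across its thickness. It jammed lightly against the cup floor (about 6 N) until I lifted it a little, and then it straightened between the pads. I lined it up over the slot with the wrist camera, lowered it until it touched the floor at about 8 N, and released it.

**Last checks:**
- **Stick:** its top is at about 0.160 m, which is the 20 mm floor plus its 140 mm length, so it is fully seated.
- **Marker:** still standing, with its top at about 0.156 m as before.
- **Cup:** upright, and its rim is at the same place in the scene image, (157,193).
- **Arm:** clear of everything.

**What disagreed:**
- **Camera offset:** the top and wrist cameras differed by about 4 mm on the cup's position, so I used the wrist camera for the insertion.
- **Blocked view:** in the last top view the arm hid most of the cup, so that view's fit of the cup is meaningless. The cup check rests on the scene and wrist views.

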